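# Close the colour reader over its zero standard

## Robot

A 6-joint arm with a two-finger parallel gripper is mounted at the origin on a cart in front of the work surface, level with it; the furniture and walls round the work are solid. World frame = base frame: x ahead of the robot, y to its left, z up, the work surface at z = 0. Lengths are in m, angles in degrees, forces in N, time in s.
With the tool pointing down it reaches from about 0.4 to 0.825 m from the base axis. Payload 7 kg.
Tool frame: the origin (TCP) lies between the finger pads; the fingertips stand 22 mm ahead of it and the grasp point (between the pads) lies 3 mm ahead of it; z points along the fingers, y is the direction in which the jaws open and shut (so a half turn about z gives the same grasp; the last joint's range is limited). The gripper opens to 88 mm and grips with 3 to 60 N. Pads are 19 mm wide; open, the fingers measure 130 mm over their backs; the gripper's body (78 mm by 193 mm) begins 47 mm behind the grasp point.
Start: joints at [84.803, 20.546, 0.682, 0, -70.136, -16.507], TCP at [0.25, 0.627, 0.249] pointing down, gripper open.
Joint ranges: [-176.03, 176.03], [-82.01, 121.73], [-58.28, 71.71], [-173.87, 95.51], [-174.79, -0.11], [-173.66, 173.66]. Speed limits (degrees/s): [136.94, 136.94, 172.46, 180, 180, 180].

## Interface

Orientations are given as [roll, pitch, yaw] about the fixed x, y, z axes, in that order (R = Rz(yaw) Ry(pitch) Rx(roll)).
In Python, from plant import telemetry, cams, r gives the robot as it stands.
- The arm moves only by the tool carry_out, never from a script. Its argument "commands" is one flat list of numbers, 5 for each row, row after row: the shift along the world's x, y, z as a fraction of full scale, then the turn about the world's z as a fraction of full scale, then the gripper's target within -1 to 1 (shut at 1, half-way at 0, fully open at -1). In form: [x, y, z, turn, claw, x, y, z, turn, claw, ...]. A call has 1 to 8 rows; each row shifts and turns the commanded pose from where the row before left it; what a row does not reach is not made up. Full scale, the value 1, is 0.04 m for a shift and 4 degrees for a turn. A row lasts 1/10 s, in which the tool goes at most 50 mm and 8.59 degrees, less where a joint would pass 70% of its speed; a pose out of reach is approached as far as the arm can. A call with a number of a shift or a turn outside -1 to 1 is refused whole. A call with a gripper value outside its range is refused whole. The fingers move at their own pace and stop on an object; "grip_force" is the grip in N (left out, the last holds). Time passes only in rows, so rows that do not move let the fingers close. It gives the time, the measured TCP pose, the force and the opening at its end, in the units of the state.
- telemetry.get_state(): the state, without advancing time (a new reading comes with each control period).
- cams.capture(name): name is "side" or "top"; returns a dict with "frame" (400x640x3 uint8, red, green, blue), "camera_matrix" (3x3 intrinsics, pixels), "camera_from_world" (4x4, takes a point from world to camera coordinates). Camera axes: x right, y down, z forward; pixel columns grow to the right and rows downward; lengths in m; the calibration is good to about 2 mm. A picture is of the moment at which its call begins. There is no depth.
- r.close_job(): hands the job in, once; it reports no verdict.
The state is a dict: "time_s": time; "joints": joint angles; "qd": joint speeds; "joint_torque": joint torques, N m; "tcp_pos": TCP position; "eef_rot": TCP orientation; "contact_force": force on the tool from outside, world axes, zero at the start; "moment": the same for the moment, N m; "gripper_width": finger opening in m.
Only numpy, scipy, OpenCV 4.12 (cv2) and the standard library are available. Lean on these libraries where they do the work, as an engineer would, in place of code of your own. Each camera call takes 0.05 s, during which the arm holds its last target. There are 200 camera calls.

## Task

Get the bench colour reader ready for zeroing: take the black round zero standard off its white pad and set it flat and centred on the reader's measuring disc while the hood stands open. Then guide the hood down gently until it is fully shut, never letting it drop or slam, let go, and leave the other things on the bench where they are.

Things in the scene. Friction and masses are not known exactly. Their poses are not given: they have to be found in the camera images.
- reader: Bench colour reader, fixed to the worktop: white base 190 (its x) x 104 (its y) x 22 mm high with a grey hood hinged across its rear. Origin: centre of the underside. Its +x points to the hinge at the rear, its -x to the front (which faces roughly to the robot's right), y along the hinge axis, z up. There are no walls on the base round the disc.
- disc (a point): Centre of the top face of the round steel measuring disc, 72 mm diameter, 25 mm above the worktop (3 mm above the base's top), at x = 0, y = 0 of the reader. Axes as the reader's.
- hood_axis (a point): Middle of the hood's hinge axis: x = +85 mm, y = 0, z = 62 mm in the reader's frame. The axis runs along the reader's y. The hood is 165 mm long from it, 100 mm wide, 0.25 kg, with 36 mm skirts at front and sides. Open, it leans over the disc: an upright tool hits it; one whose upper end leans 25 to 45 degrees towards the reader's front goes in under it.
- hood (a joint): Hood angle, rad: 0 fully shut (on its stop), grows as the front lifts, end stop 1.25; starts open at about 1.1 to 1.2. Hinge friction (0.19 N m) holds the hood where it is left above about 0.9 rad; lower down it falls shut by its own weight.
- hood_handle (a point): Centre of the hood's handle: a steel barrel, 16 mm diameter, 30 mm long along the reader's y, on a 12 mm wide tongue in front of the hood's front edge; it stands clear all round and can be pinched by its two flat ends. From the hinge axis it lies 187 mm forwards and, with the hood shut, 14 mm lower (48 mm above the worktop). It turns with the hood.
- zero_cap: Zero standard: black round low cylinder, 62 mm diameter, 25 mm high, 0.16 kg or so. Origin: centre of its underside; z up. Starts flat near the middle (within 12 mm) of the white pad.
- pad: White square pad, 94 x 94 x 4 mm, fixed to the worktop, on which the zero standard is parked. Origin: centre of its underside.
- amber_bottle: Bystander: amber bottle with a black cap, 46 mm diameter, 102 mm high, standing behind the reader. Origin: centre of its underside.
- timer: Bystander: small white bench timer with two round keys, 62 x 62 x 21 mm, on the flat dark case behind (case top 45 mm above the worktop, its front face at x = 0.505, spanning y = -0.08 to -0.42). Origin: centre of its underside.
- cuvette_box: Bystander: small blue rectangular box, 56 x 84 x 25 mm, on the same dark case. Origin: centre of its underside.

How it is judged:
By the outcome, as a careful person would: the job done as asked, in the order asked, and still so for the second after the job is handed in, with the robot touching nothing.
It also fails if it takes over 50 s, if anything falls off the work surface, if the arm or the gripper's body presses on something with over 40 N, if the wrist force passes 120 N, or if a joint passes its speed limit or range.

## Working session

There is one attempt and no reset: what is moved stays moved. The work goes in short steps, Python scripts to look and compute and a tool call to move; the robot and the scene stay as the last step left them, time stands still between calls to the robot, and variables do not carry over. Pictures are saved under pics/ and viewed, about 8 in all and at most 12, crops included, and the job is handed in when it is done.

Besides the shell and the picture viewer there is one more tool, called after "Call:" as name(argument=value, ...), one argument or row to a line, values as JSON. carry_out: Moves the arm, as the interface text tells. Shift numbers are shares of 0.04 m and turn numbers shares of 4 degrees, none past 1 either way. Its arguments: {"type":"object","properties":{"commands":{"type":"array"},"grip_force":{"type":"number"}},"required":["commands"]}

```bash
mkdir -p pics; ls; python3 - <<'E'
from plant import telemetry,cams
import cv2,numpy as np
print(telemetry.get_state())
for n in("side","top"):
    c=cams.capture(n);cv2.imwrite(f"pics/{n}0.png",c["frame"][...,::-1]);np.savez(f"pics/{n}0.npz",**c)
    print(n,c["camera_matrix"].tolist(),np.round(c["camera_from_world"],4).tolist())
E
```

```text
pics
{'time_s': 0.0, 'joints': array([ 8.48030953e+01,  2.05929818e+01,  6.32477495e-01, -1.95465174e-02,
       -7.01364394e+01, -1.65066624e+01]), 'qd': array([-0.03335967,  0.04920048, -0.05986148,  0.06515197,  0.02743552,
       -0.04707118]), 'joint_torque': array([-5.84591580e-04, -5.82714915e+01,  2.93070155e+01,  6.99751407e+00,
        7.01569792e-03, -1.58627681e-04]), 'tcp_pos': array([0.24947734, 0.62670375, 0.24759717]), 'eef_rot': array([ 1.79901831e+02, -9.92947822e-03, -2.17102157e+01]), 'contact_force': array([ 0.55570362, -0.06245445,  0.49798578]), 'moment': array([ 0.02110332, -0.03098045, -0.00664431]), 'gripper_width': 0.08765517534570229}
side [[373.8957781569527, 0.0, 315.9030005114946], [0.0, 373.8957781569527, 197.04262855616668], [0.0, 0.0, 1.0]] [[0.999, 0.0431, 0.0127, -0.529], [0.0339, -0.5374, -0.8426, -0.0349], [-0.0295, 0.8422, -0.5384, 1.1141], [0.0, 0.0, 0.0, 1.0]]
top [[498.66452016630757, 0.0, 317.66615974638563], [0.0, 498.66452016630757, 196.84178636653442], [0.0, 0.0, 1.0]] [[-0.0211, -0.9997, -0.0143, -0.1278], [-0.9948, 0.0225, -0.0992, 0.5541], [0.0995, 0.0121, -0.995, 1.2051], [0.0, 0.0, 0.0, 1.0]]
```

View pics/side0.png

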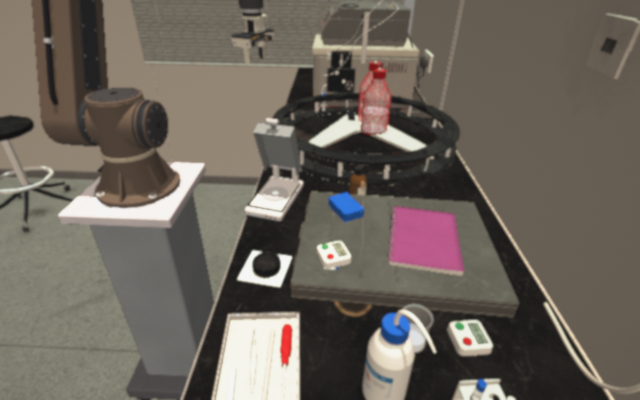

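View pics/top0.png

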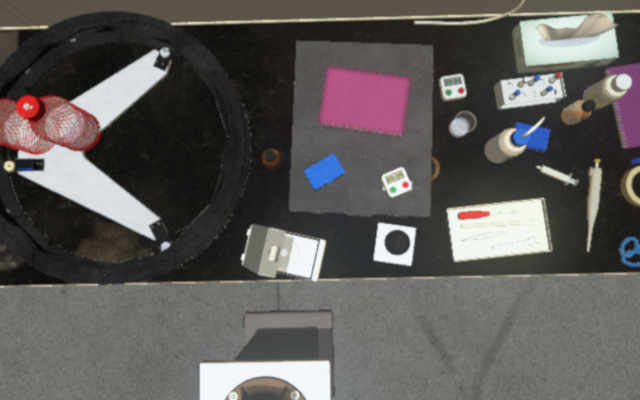

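```bash
python3 - <<'E'
import cv2,numpy as np
t=cv2.imread("pics/top0.png");s=cv2.imread("pics/side0.png")
a=cv2.resize(t[210:290,230:430],(800,320),interpolation=cv2.INTER_CUBIC)
b=cv2.resize(s[110:220,240:320],(400,550)[:2],interpolation=cv2.INTER_CUBIC)
b=cv2.resize(s[115:295,230:330],(0,0),fx=5,fy=5,interpolation=cv2.INTER_CUBIC)
b1=b[0:530];b=np.hstack([b1[:, :400]])
c=np.zeros((600,800,3),np.uint8);c[:280]=cv2.resize(t[215:285,235:435],(800,280),interpolation=cv2.INTER_CUBIC)
d=cv2.resize(s[115:223,240:310],(0,0),fx=2.96,fy=2.96,interpolation=cv2.INTER_CUBIC);c[280:280+d.shape[0],:d.shape[1]]=d
e=cv2.resize(s[240:295,230:300],(0,0),fx=5,fy=5,interpolation=cv2.INTER_CUBIC);c[280:280+e.shape[0],300:300+e.shape[1]]=e
cv2.imwrite("pics/c1.png",c)
E
```

```text
(no output)
```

View pics/c1.png

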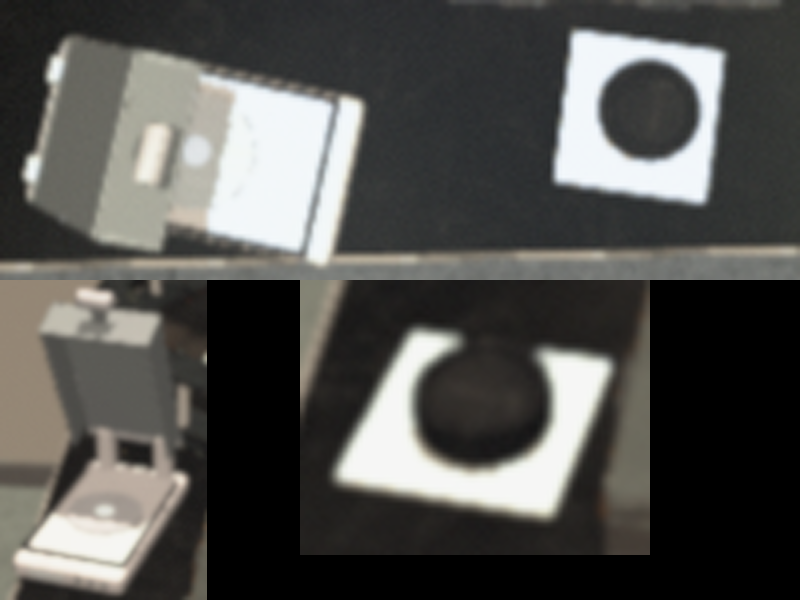

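```bash
cat > h.py <<'E'
import numpy as np,cv2
def load(n,i=0): return dict(np.load(f"pics/{n}{i}.npz"))
def ray(c,uv):
    T=c["camera_from_world"];R=T[:3,:3];o=-R.T@T[:3,3]
    return o,R.T@np.linalg.inv(c["camera_matrix"])@np.r_[uv,1.]
def onz(c,uv,z):
    o,d=ray(c,uv);return o+d*(z-o[2])/d[2]
def two(c1,u1,c2,u2):
    o1,d1=ray(c1,u1);o2,d2=ray(c2,u2)
    k=np.linalg.lstsq(np.c_[d1,-d2],o2-o1,rcond=None)[0]
    a,b=o1+k[0]*d1,o2+k[1]*d2
    return (a+b)/2,np.linalg.norm(a-b)
E
python3 - <<'E'
from h import *
np.set_printoptions(precision=4,suppress=True)
t=load("top");s=load("side")
f1=onz(t,(325.5,239.25),.020);f2=onz(t,(316.25,280.5),.020);print("front",f1,f2,np.linalg.norm(f1-f2))
n=(f1-f2)[:2];n/=np.linalg.norm(n);X=np.array([-n[1],n[0]]);print("rx",X,np.degrees(np.arctan2(X[1],X[0])),"disc from front",(f1+f2)[:2]/2+X*.095)
g1=onz(t,(235+335/4,215+100/4),.022);g2=onz(t,(235+303/4,215+252/4),.022);n=(g1-g2)[:2];print("yaw2",np.degrees(np.arctan2(n[0],-n[1]))+90, np.degrees(np.arctan2(n[0]*1,n[1])))
print("disc top",onz(t,(284.25,253),.025),"side",onz(s,(275.1,192.7),.025))
print("handle",two(t,(273.25,253.75),s,(272.4,121.1)))
im=t["frame"];g=im.max(2)
m=((g>130)*255).astype(np.uint8);m[:,:365]=0;m[:,425:]=0;m[:215]=0;m[270:]=0
cs,_=cv2.findContours(m,cv2.RETR_CCOMP,cv2.CHAIN_APPROX_NONE)
for c in cs:
    if len(c)>20:
        (u,v),(a,b),an=cv2.minAreaRect(c);print("pad/cap",len(c),u,v,a,b,an,onz(t,(u,v),.004),onz(t,(u,v),.029))
E
```

```text
front [ 0.4465 -0.1569  0.02  ] [ 0.3466 -0.132   0.02  ] 0.10294723709632828
rx [0.2415 0.9704] 76.0220305964135 disc from front [ 0.4195 -0.0523]
yaw2 166.84402927280482 103.15597072719518
disc top [ 0.415  -0.0552  0.025 ] side [ 0.4178 -0.0553  0.025 ]
handle (array([ 0.418 , -0.0493,  0.2322]), np.float64(0.003542756585773633))
pad/cap 147 394.4039306640625 243.7205352783203 39.450862884521484 39.12045669555664 7.594643592834473 [ 0.432 -0.328  0.004] [ 0.4319 -0.3245  0.029 ]
pad/cap 71 396.75006103515625 242.25003051757812 25.45584487915039 24.748737335205078 45.0 [ 0.4355 -0.3339  0.004 ] [ 0.4354 -0.3303  0.029 ]
```

Call:
carry_out(
  commands=[0.5, -1, 0.5, -1, -1, 0.5, -1, 0.5, -1, -1, 0.5, -1, 0.5, -1, -1, 0.5, -1, 0.5, -1, -1, 0.5, -1, 0.3, -1, -1, 0.5, -1, 0.2, -1, -1, 0.5, -1, 0, -1, -1, 0.5, -1, 0, -1, -1],
)

```text
time_s: 0.9
tcp_pos: [0.4099, 0.3054, 0.3488]
eef_rot: [-180.0, 0.0, -53.8]
contact_force: [1.5, 0.0, -0.3]
gripper_width: 0.0875
```

Call:
carry_out(
  commands=[0.2, -1, 0, -1, -1, 0.2, -1, 0, -1, -1, 0.2, -1, 0, -1, -1, 0.2, -1, 0, -1, -1, 0.2, -1, 0, -1, -1, 0.2, -1, 0, -1, -1, 0.2, -1, 0, -1, -1, 0.2, -1, 0, -1, -1],
)

```text
time_s: 1.7
tcp_pos: [0.4734, -0.0145, 0.3485]
eef_rot: [-180.0, 0.0, -85.9]
contact_force: [0.7, 1.2, 0.3]
gripper_width: 0.0873
```

Call:
carry_out(
  commands=[-0.1, -1, 0, -0.56, -1, -0.1, -1, 0, -0.56, -1, -0.1, -1, 0, -0.56, -1, -0.1, -1, 0, -0.56, -1, -0.1, -1, -0.5, -0.56, -1, -0.1, -1, -0.5, -0.56, -1, -0.1, -1, -0.5, -0.56, -1, 0, 0, 0, -0.56, -1],
)

```text
time_s: 2.5
tcp_pos: [0.4433, -0.2957, 0.2847]
eef_rot: [179.6, 0.0, -104.0]
contact_force: [-0.1, 0.5, -1.0]
gripper_width: 0.0877
```

Call:
carry_out(
  commands=[-0.05, -0.21, -0.9, 0, -1, -0.05, -0.21, -0.9, 0, -1, -0.05, -0.21, -0.9, 0, -1, -0.05, -0.21, -0.9, 0, -1, -0.03, -0.2, -0.9, 0, -1, 0, 0, 0, 0, -1],
)

```text
time_s: 3.1
tcp_pos: [0.4329, -0.3337, 0.1037]
eef_rot: [179.5, 0.1, -103.7]
contact_force: [-0.9, -0.9, 0.7]
gripper_width: 0.0883
```

```bash
python3 - <<'E'
from plant import telemetry,cams
import cv2,numpy as np
im=[]
for n in("side","top"):
    c=cams.capture(n);np.savez(f"pics/{n}1.npz",**c);im.append(c["frame"][...,::-1])
a=cv2.resize(im[0][130:300,190:340],(0,0),fx=3,fy=3,interpolation=cv2.INTER_CUBIC);b=cv2.resize(im[1][200:300,330:445],(0,0),fx=3,fy=3,interpolation=cv2.INTER_CUBIC)
o=np.zeros((510,800,3),np.uint8);o[:a.shape[0],:a.shape[1]]=a;o[:300,451:451+345]=b;cv2.imwrite("pics/c2.png",o)
E
```

```text
(no output)
```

View pics/c2.png

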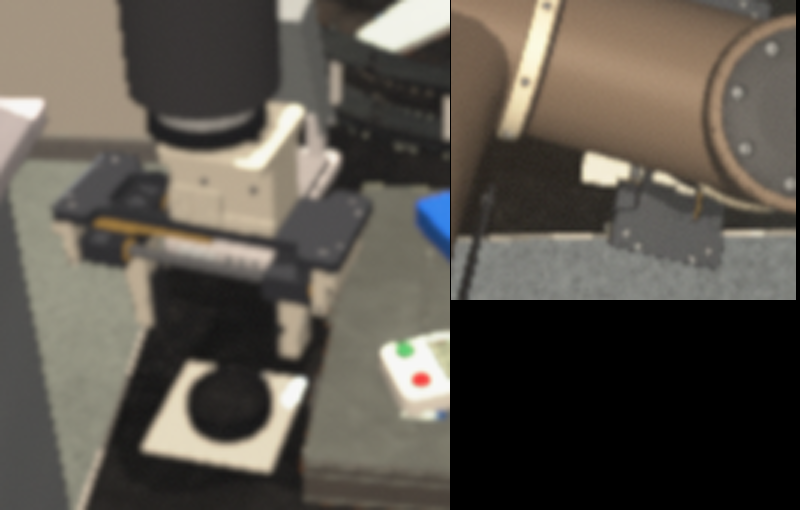

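Call:
carry_out(
  commands=[0.03, -0.08, -0.6, 0, -1, 0, 0, -0.6, 0, -1, 0, 0, -0.6, 0, -1, 0, 0, 0, 0, -1, 0, 0, 0, 0, 1, 0, 0, 0, 0, 1, 0, 0, 0, 0, 1, 0, 0, 0, 0, 1],
  grip_force=25,
)

```text
time_s: 4.0
tcp_pos: [0.4379, -0.3377, 0.0377]
eef_rot: [-179.9, -0.0, -103.6]
contact_force: [-1.6, 2.1, 7.8]
gripper_width: 0.0615
```

Call:
carry_out(
  commands=[0, 0, 0, 0, 1, 0, 0, 0, 0, 1, 0, 0, 0, 0, 1],
)

```text
time_s: 4.3
tcp_pos: [0.4379, -0.3377, 0.0377]
eef_rot: [-179.9, -0.0, -103.6]
contact_force: [-2.2, 3.2, 8.3]
gripper_width: 0.0613
```

```bash
python3 - <<'E'
from plant import telemetry,cams
import cv2,numpy as np
s=telemetry.get_state();print(s["joints"],s["tcp_pos"],s["contact_force"],s["moment"])
c=cams.capture("side");np.savez("pics/side2.npz",**c)
cv2.imwrite("pics/c3.png",cv2.resize(c["frame"][190:310,215:355,::-1],(0,0),fx=5,fy=5,interpolation=cv2.INTER_CUBIC))
E
```

```text
[-1.73421690e+01  2.23057772e+01 -2.89725457e+01  1.08794983e-02
 -3.86667024e+01  3.72701248e+00] [ 0.43794297 -0.33773609  0.03766725] [-2.22988077  3.20841582  8.25634986] [ 1.04904639  0.93663577 -0.03306308]
```

View pics/c3.png

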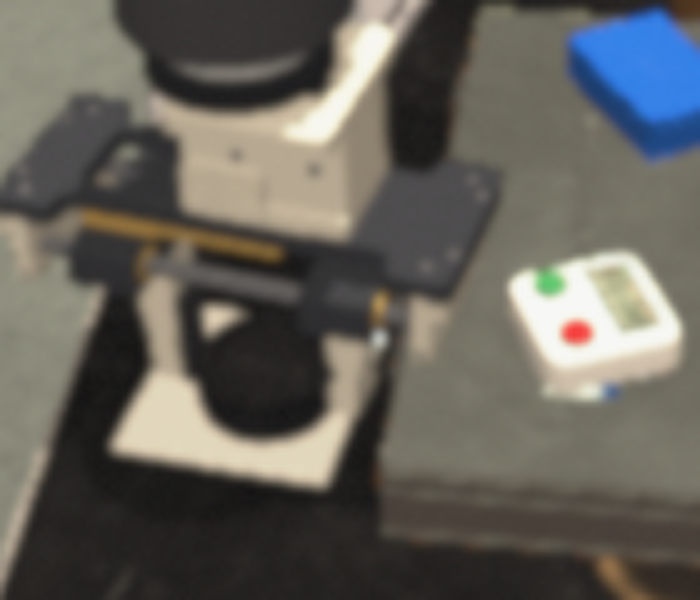

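Call:
carry_out(
  commands=[0, 0, 0.5, 0, 1, 0, 0, 0.7, 0, 1, 0, 0, 0.8, 0, 1, 0, 0, 0, 0, 1],
)

```text
time_s: 4.75
tcp_pos: [0.4405, -0.3389, 0.1211]
eef_rot: [-179.5, -0.1, -103.6]
contact_force: [1.9, -0.5, -1.4]
gripper_width: 0.0612
```

Call:
carry_out(
  commands=[-0.13, 0.8, 0, 0, 1, -0.13, 0.8, 0, 0, 1, -0.13, 0.8, 0, 0, 1, -0.13, 0.8, 0, 0, 1, -0.13, 0.8, 0, 0, 1, -0.13, 0.8, 0, 0, 1, -0.15, 0.6, 0, 0, 1, 0, 0, 0, 0, 1],
)

```text
time_s: 5.55
tcp_pos: [0.3997, -0.1198, 0.1165]
eef_rot: [-180.0, 0.0, -103.5]
contact_force: [0.4, -0.3, -2.5]
gripper_width: 0.0613
```

```bash
python3 - <<'E'
from plant import telemetry,cams
import cv2,numpy as np
c=cams.capture("side");np.savez("pics/side3.npz",**c)
cv2.imwrite("pics/c4.png",cv2.resize(c["frame"][80:240,200:340,::-1],(0,0),fx=3.75,fy=3.75,interpolation=cv2.INTER_CUBIC))
print(telemetry.get_state()["tcp_pos"])
E
```

```text
[ 0.40026923 -0.12057148  0.11656277]
```

View pics/c4.png

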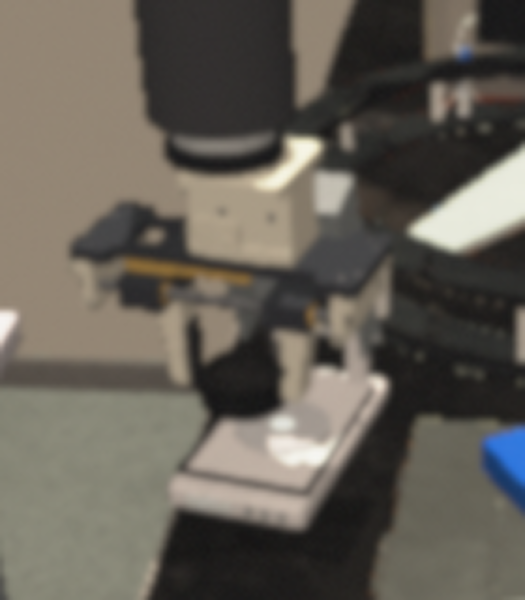

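Call:
carry_out(
  commands=[0.04, 0.15, -0.6, 0, 1, 0, 0, -0.5, 0, 1, 0, 0, -0.3, 0, 1, 0, 0, -0.06, 0, 1, 0, 0, 0, 0, 1],
)

```text
time_s: 6.1
tcp_pos: [0.4018, -0.1163, 0.0579]
eef_rot: [179.9, -0.0, -103.7]
contact_force: [-0.3, 0.2, -1.4]
gripper_width: 0.0613
```

Call:
carry_out(
  commands=[0, 0, -0.03, 0, 1, 0, 0, 0, 0, 1, 0, 0, 0, 0, 0.1, 0, 0, 0, 0, -0.3, 0, 0, 0, 0, -0.7, 0, 0, 0, 0, -1, 0, 0, 0, 0, -1, 0, 0, 0, 0, -1],
)

```text
time_s: 6.9
tcp_pos: [0.4021, -0.1155, 0.0569]
eef_rot: [-180.0, 0.0, -103.6]
contact_force: [-0.5, 1.2, 0.6]
gripper_width: 0.0858
```

Call:
carry_out(
  commands=[0, 0, 0.4, 0, -1, 0, 0, 0.6, 0, -1, 0, 0, 0.6, 0, -1, -0.15, -0.6, 0, 1, -1, -0.15, -0.6, 0, 1, -1, -0.15, -0.6, 0, 1, -1, -0.15, -0.7, 0, 1, -1, 0, 0, 0, 1, -1],
)

```text
time_s: 7.7
tcp_pos: [0.3773, -0.2175, 0.1208]
eef_rot: [180.0, 0.0, -83.6]
contact_force: [-0.4, 0.4, -0.4]
gripper_width: 0.0876
```

Call:
carry_out(
  commands=[0, 0, 0, 1, -1, 0, 0, 0, 1, -1, 0, 0, 0, 1, -1, 0, 0, 0, 1, -1, 0, 0, 0, 1, -1, 0, 0, 0, 1, -1, 0, 0, 0, 1, -1, 0, 0, 0, 1, -1],
)

```text
time_s: 8.5
tcp_pos: [0.378, -0.2156, 0.1209]
eef_rot: [180.0, 0.0, -51.5]
contact_force: [-0.6, -0.8, 0.6]
gripper_width: 0.0874
```

Call:
carry_out(
  commands=[0, 0, 0, 1, -1, 0, 0, 0, 1, -1, 0, 0, 0, 1, -1, 0, 0, 0, 1, -1, 0, 0, 0, 1, -1, 0, 0, 0, 1, -1, 0, 0, 0, 1, -1, 0, 0, 0, 1, -1],
)

```text
time_s: 9.3
tcp_pos: [0.378, -0.2156, 0.1209]
eef_rot: [-180.0, 0.0, -19.5]
contact_force: [-0.3, -0.3, -0.6]
gripper_width: 0.0878
```

Call:
carry_out(
  commands=[0, 0, 0, 1, -1, 0, 0, 0, 0.5, -1, 0, 0, 0, 0, -1],
)

```text
time_s: 9.6
tcp_pos: [0.378, -0.2156, 0.1209]
eef_rot: [-180.0, 0.0, -13.6]
contact_force: [-1.8, 0.0, -0.2]
gripper_width: 0.0876
```

```bash
python3 - <<'E'
from plant import telemetry,cams
import cv2,numpy as np
im={}
for n in("side","top"):
    c=cams.capture(n);np.savez(f"pics/{n}4.npz",**c);im[n]=c["frame"][...,::-1]
a=cv2.resize(im["side"][100:240,210:330],(0,0),fx=4,fy=4,interpolation=cv2.INTER_CUBIC);b=cv2.resize(im["top"][205:295,230:310],(0,0),fx=4,fy=4,interpolation=cv2.INTER_CUBIC)
o=np.zeros((560,800,3),np.uint8);o[:,:480]=a;o[:360,480:]=b;cv2.imwrite("pics/c5.png",o)
s=telemetry.get_state();print(s["tcp_pos"],s["eef_rot"],s["joints"])
E
```

```text
[ 0.37797568 -0.21561434  0.12088561] [-1.79995856e+02  8.39714151e-03 -1.36906197e+01] [-3.55455484e+00  5.34459335e+00 -3.84488606e+01 -7.69731294e-03
 -4.62140832e+01  7.98692615e+01]
```

View pics/c5.png

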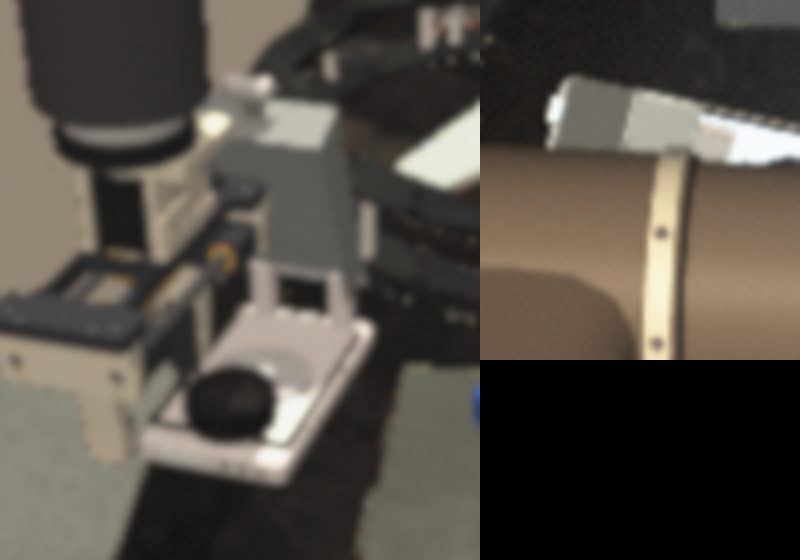

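```bash
cat >> h.py <<'E'
D=np.array([.4168,-.0548]);X=np.array([.235,.972]);Y=np.array([-.972,.235])
def rd(p): p=np.asarray(p)[:2]-D; return np.round(1000*np.array([p@X,p@Y]),1)
E
python3 - <<'E'
from h import *
s=load("side",4);im=s["frame"];m=((im.max(2)<75)*255).astype(np.uint8);m[:186]=0;m[213:]=0;m[:,:255]=0;m[:,282:]=0
cs,_=cv2.findContours(m,cv2.RETR_EXTERNAL,cv2.CHAIN_APPROX_NONE);c=max(cs,key=cv2.contourArea)
x,y,w,h=cv2.boundingRect(c);u=(x+w/2-.5,y+h/2-.5);print(x,y,w,h)
print("cap",rd(onz(s,u,.036)),"tool",rd([.378,-.2156]))
E
```

```text
255 186 23 24
cap [-46.5   6.3] tool [-1.654e+02 -1.000e-01]
```

Call:
carry_out(
  commands=[-0.02, 0, -0.6, 0, -1, 0, 0, -0.6, 0, -1, 0, 0, -0.52, 0, -1, 0, 0, 0, 0, -1],
)

```text
time_s: 10.1
tcp_pos: [0.3754, -0.2154, 0.0501]
eef_rot: [180.0, 0.3, -13.7]
contact_force: [0.1, -0.8, 0.4]
gripper_width: 0.0877
```

Call:
carry_out(
  commands=[0.041, 0.17, 0, 0, -1, 0.041, 0.17, 0, 0, -1, 0.041, 0.17, 0, 0, -1, 0.041, 0.17, 0, 0, -1, 0.041, 0.17, 0, 0, -1, 0.041, 0.17, 0, 0, -1, 0.041, 0.17, 0, 0, -1, 0, 0, 0, 0, -1],
)

```text
time_s: 10.9
tcp_pos: [0.389, -0.1672, 0.0522]
eef_rot: [-180.0, -0.0, -13.6]
contact_force: [-0.2, 0.7, 0.6]
gripper_width: 0.0878
```

```bash
python3 - <<'E'
from plant import telemetry,cams
import cv2,numpy as np
from h import rd
c=cams.capture("side");np.savez(f"pics/side5.npz",**c)
cv2.imwrite("pics/c6.png",cv2.resize(c["frame"][100:240,210:330,::-1],(0,0),fx=4,fy=4,interpolation=cv2.INTER_CUBIC))
s=telemetry.get_state();print(s["tcp_pos"],rd(s["tcp_pos"]),s["contact_force"])
E
```

```text
[ 0.38891112 -0.16749522  0.05212884] [-116.1    0.6] [ 0.72003892 -1.09751266  1.41838459]
```

View pics/c6.png

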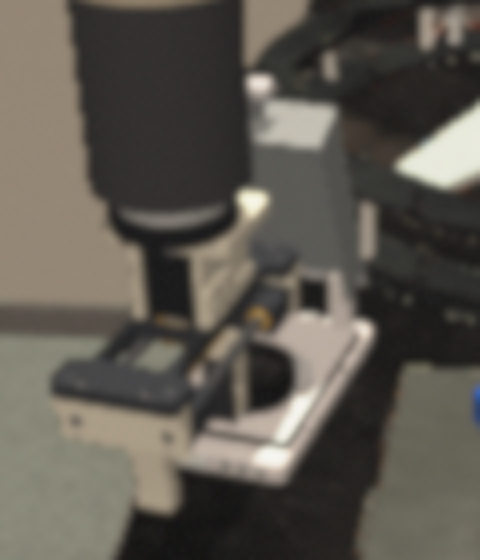

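Call:
carry_out(
  commands=[0.028, 0.11, 0, 0, -1, 0.028, 0.11, 0, 0, -1, 0.028, 0.11, 0, 0, -1, 0.024, 0.1, 0, 0, -1, 0, 0, 0, 0, -1],
)

```text
time_s: 11.45
tcp_pos: [0.3933, -0.1504, 0.0522]
eef_rot: [-180.0, -0.0, -13.6]
contact_force: [-0.0, -0.3, -0.3]
gripper_width: 0.0877
```

Call:
carry_out(
  commands=[-0.06, -0.24, 0, 0, -1, -0.12, -0.48, 0, 0, -1, -0.12, -0.48, 0, 0, -1, -0.12, -0.48, 0, 0, -1, 0, 0, 0, 0, -1],
)

```text
time_s: 11.95
tcp_pos: [0.3755, -0.2198, 0.052]
eef_rot: [180.0, 0.0, -13.7]
contact_force: [-0.6, 0.5, -0.4]
gripper_width: 0.0878
```

```bash
python3 - <<'E'
from plant import telemetry,cams
import cv2,numpy as np
from h import rd
c=cams.capture("side");np.savez(f"pics/side6.npz",**c)
cv2.imwrite("pics/c7.png",cv2.resize(c["frame"][150:240,240:320,::-1],(0,0),fx=6,fy=6,interpolation=cv2.INTER_CUBIC))
s=telemetry.get_state();print(s["tcp_pos"],rd(s["tcp_pos"]),s["contact_force"])
E
```

```text
[ 0.37564582 -0.21918138  0.05204579] [-169.4    1.4] [-0.29820695 -0.31649638  0.12487439]
```

View pics/c7.png

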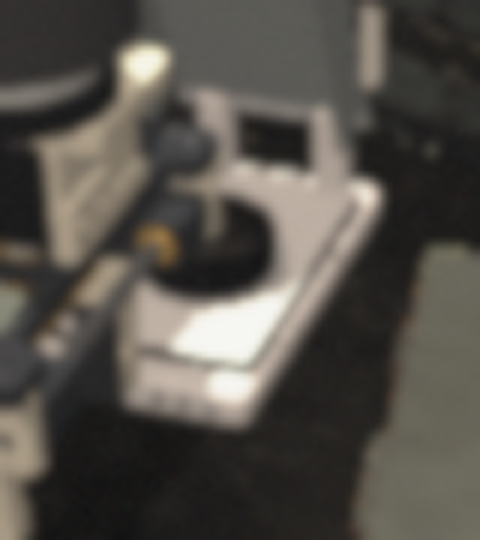

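```bash
python3 - <<'E'
from h import *
def ext(c,x,y):
    a=np.linspace(0,2*np.pi,360);P=[]
    for z in(.025,.050):
        q=D+np.outer(x+.031*np.cos(a),X)+np.outer(y+.031*np.sin(a),Y);P.append(np.c_[q,np.full(360,z)])
    P=np.vstack(P);T=c["camera_from_world"];p=(P@T[:3,:3].T+T[:3,3])@c["camera_matrix"].T;p=p[:,:2]/p[:,2:]
    return p.max(0)
s=load("side",6);im=s["frame"].max(2).astype(float)
print(ext(s,0,0),ext(s,.01,0),ext(s,0,.01))
b=cv2.GaussianBlur(im,(3,3),0)
for v in range(184,196,2): print(v,im[v,276:294].astype(int))
for u in range(268,282,3): print(u,im[190:206,u].astype(int))
E
```

```text
[285.90637381 198.61563626] [287.12081223 196.72527268] [282.53801859 198.02731774]
184 [ 95  66  44  43  54  72  94 120 147 171 185 189 190 190 190 190 189 189]
186 [ 94  68  42  32  31  30  32  49  86 132 167 185 189 189 189 188 189 188]
188 [ 86  61  42  35  34  33  30  32  52  98 148 178 188 189 189 189 189 187]
190 [ 54  45  43  42  42  38  35  32  42  86 136 169 183 187 189 188 184 169]
192 [ 41  39  39  38  36  33  29  27  42  85 130 162 179 186 188 181 164 144]
194 [ 26  26  26  26  26  26  25  30  56  96 134 160 177 186 181 161 144 156]
268 [114 112 104  86  58  37  30  43  81 129 167 185 191 192 193 199]
271 [ 39  38  39  33  30  29  27  29  48  91 139 178 203 219 232 242]
274 [ 58  50  44  36  29  26  28  30  42  84 142 203 237 245 246 246]
277 [ 45  44  39  31  26  25  25  27  50 100 172 230 244 246 246 246]
280 [ 42  42  36  29  26  25  27  44  86 150 216 241 245 246 246 246]
```

Call:
carry_out(
  commands=[0.09, 0.35, 0, 0, -1, 0.09, 0.35, 0, 0, -1, 0.09, 0.35, 0, 0, -1, 0.09, 0.35, 0, 0, -1, 0.034, 0.14, 0, 0, -1, 0.034, 0.14, 0, 0, -1, 0.034, 0.13, 0, 0, -1, 0, 0, 0, 0, -1],
)

```text
time_s: 12.8
tcp_pos: [0.3948, -0.1454, 0.0522]
eef_rot: [-180.0, -0.0, -13.6]
contact_force: [-0.4, 0.5, -0.5]
gripper_width: 0.0873
```

```bash
python3 - <<'E'
from plant import telemetry
from h import rd
s=telemetry.get_state();print(s["tcp_pos"],rd(s["tcp_pos"]),s["contact_force"],s["joints"])
E
```

```text
[ 0.39484519 -0.14540873  0.05218694] [-93.2   0. ] [-0.43209014  0.51113569 -0.47401322] [ 6.90141363e+00  1.06749129e+01 -4.47588155e+01  7.86308273e-05
 -3.45589168e+01  6.94969344e+01]
```

Call:
carry_out(
  commands=[-0.06, -0.24, 0, 0, -1, -0.12, -0.48, 0, 0, -1, -0.12, -0.55, 0.3, -1, -1, -0.12, -0.55, 0.9, -1, -1, 0, 0, 1, -1, -1, 0, 0, 1, -1, -1, 0, 0, 1, -1, -1, 0, 0, 1, -1, -1],
)

```text
time_s: 13.6
tcp_pos: [0.377, -0.2193, 0.2619]
eef_rot: [-180.0, -0.0, -37.8]
contact_force: [1.5, -1.1, -0.1]
gripper_width: 0.088
```

Call:
carry_out(
  commands=[0, 0, 1, -1, -1, 0, 0, 0, -1, -1, 0, 0, 0, -1, -1, 0, 0, 0, -1, -1, 0, 0, 0, -1, -1, 0, 0, 0, -1, -1, 0, 0, 0, -1, -1, 0, 0, 0, -1, -1],
)

```text
time_s: 14.4
tcp_pos: [0.3773, -0.2192, 0.3]
eef_rot: [180.0, 0.0, -69.8]
contact_force: [0.2, 0.2, 0.2]
gripper_width: 0.0872
```

Call:
carry_out(
  commands=[0, 0, 0, -1, -0.2, 0, 0, 0, -1, -0.2, 0, 0, 0, -1, -0.2, 0, 0, 0, -1, -0.2, 0, 0, 0, -1, -0.2, 0, 0, 0, -1, -0.2, 0, 0, 0, -1, -0.2, 0, 0, 0, -1, -0.2],
)

```text
time_s: 15.2
tcp_pos: [0.3773, -0.2192, 0.3]
eef_rot: [180.0, 0.0, -101.8]
contact_force: [0.2, 0.1, 0.4]
gripper_width: 0.0524
```

```bash
python3 - <<'E'
from plant import telemetry,cams
import cv2,numpy as np
from h import rd
c=cams.capture("side");np.savez(f"pics/side7.npz",**c)
cv2.imwrite("pics/c8.png",cv2.resize(c["frame"][100:240,230:330,::-1],(0,0),fx=4.2,fy=4.2,interpolation=cv2.INTER_CUBIC))
c=cams.capture("top");np.savez(f"pics/top7.npz",**c)
s=telemetry.get_state();print(s["tcp_pos"],s["eef_rot"],s["gripper_width"])
E
```

```text
[ 0.37734127 -0.21912254  0.29998559] [ 1.79975496e+02  5.73300540e-03 -1.01726687e+02] 0.05246332768225041
```

View pics/c8.png

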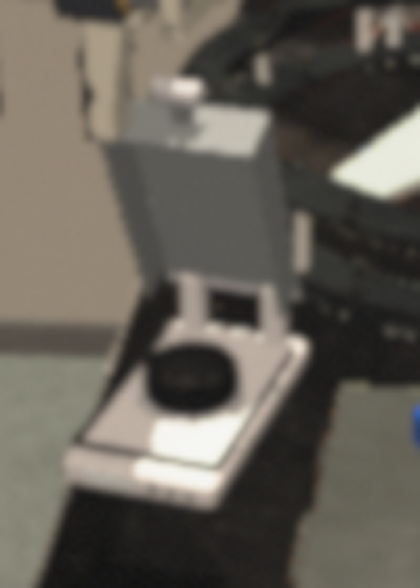

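```bash
python3 - <<'E'
from h import *
def proj(c,P):
    T=c["camera_from_world"];p=(P@T[:3,:3].T+T[:3,3])@c["camera_matrix"].T;return p[:,:2]/p[:,2:]
def hull(c,x,y):
    a=np.linspace(0,2*np.pi,360);P=[]
    for z in(.025,.050):
        q=D+np.outer(x+.031*np.cos(a),X)+np.outer(y+.031*np.sin(a),Y);P.append(np.c_[q,np.full(360,z)])
    p=proj(c,np.vstack(P));m=cv2.moments(cv2.convexHull(p.astype(np.float32)));return np.r_[p.min(0),p.max(0),m["m10"]/m["m00"],m["m01"]/m["m00"]]
s=load("side",7);im=s["frame"].max(2)
big=cv2.resize(im,None,fx=4,fy=4,interpolation=cv2.INTER_LINEAR)
m=((big<100)*255).astype(np.uint8);m[:,:262*4]=0;m[:,291*4:]=0;m[:180*4]=0;m[203*4:]=0
c=max(cv2.findContours(m,cv2.RETR_EXTERNAL,cv2.CHAIN_APPROX_NONE)[0],key=cv2.contourArea)
M=cv2.moments(c);f=lambda v:(v+.5)/4-.5
x,y,w,h=cv2.boundingRect(c);print("seen",f(x),f(y),f(x+w-1),f(y+h-1),f(M["m10"]/M["m00"]),f(M["m01"]/M["m00"]))
h0,hx,hy=hull(s,0,0),hull(s,.01,0),hull(s,0,.01);print(h0.round(1))
J=np.c_[(hx-h0)[4:],(hy-h0)[4:]]/10;print("cap mm",np.linalg.solve(J,np.array([f(M["m10"]/M["m00"]),f(M["m01"]/M["m00"])])-h0[4:]))
# base front corners in side view predicted + handle
for th in(1.15,1.2,1.25):
    hxr=.085-.187*np.cos(th)-.014*np.sin(th);z=.062+.187*np.sin(th)-.014*np.cos(th)
    p=np.r_[D+hxr*X,z];print(th,p.round(4),proj(s,p[None]),proj(load("top",7),p[None]))
E
```

```text
seen 261.625 179.625 285.875 198.125 273.86220976905025 188.98887705322957
[263.  179.3 285.9 198.6 274.5 188.9]
cap mm [-0.98275463  1.53699686]
1.15 [ 0.4158 -0.0588  0.227 ] [[270.36598227 124.49792474]] [[278.04431028 253.83966504]]
1.2 [ 0.4178 -0.0507  0.2312] [[271.53154469 121.69429165]] [[273.85524917 252.98421118]]
1.25 [ 0.4198 -0.0424  0.235 ] [[272.72405902 119.0505552 ]] [[269.55973474 252.09831817]]
```

Call:
carry_out(
  commands=[0.2, 0.85, 0, -0.47, -0.2, 0.2, 0.85, 0, 0, -0.2, 0.2, 0.85, 0, 0, -0.2, 0.2, 0.85, 0, 0, -0.2, 0.21, 0.83, 0, 0, -0.2, 0, 0, 0, 0, -0.2, 0, 0, 0, 0, -0.2],
)

```text
time_s: 16.0
tcp_pos: [0.4183, -0.049, 0.3]
eef_rot: [180.0, -0.0, -103.3]
contact_force: [-0.1, 0.3, 1.1]
gripper_width: 0.0524
```

Call:
carry_out(
  commands=[0, -0.02, -0.5, -0.07, -0.2, 0, 0, -0.5, 0, -0.2, 0, 0, -0.3, 0, -0.2, 0, 0, -0.19, 0, -0.2, 0, 0, 0, 0, -0.2],
)

```text
time_s: 16.5
tcp_pos: [0.4179, -0.0507, 0.2399]
eef_rot: [179.9, -0.0, -103.8]
contact_force: [0.3, 0.7, -0.0]
gripper_width: 0.0529
```

Call:
carry_out(
  commands=[0, 0, 0, 0, 1, 0, 0, 0, 0, 1, 0, 0, 0, 0, 1, 0, 0, 0, 0, 1, 0, 0, 0, 0, 1],
  grip_force=12,
)

```text
time_s: 17.0
tcp_pos: [0.4161, -0.0507, 0.2404]
eef_rot: [179.8, -0.1, -103.8]
contact_force: [-9.5, -0.9, 6.3]
gripper_width: 0.0294
```

```bash
python3 - <<'E'
from plant import telemetry,cams
import cv2,numpy as np
from h import *
c=cams.capture("side");np.savez(f"pics/side8.npz",**c)
cv2.imwrite("pics/c9.png",cv2.resize(c["frame"][70:220,230:330,::-1],(0,0),fx=4,fy=4,interpolation=cv2.INTER_CUBIC))
s=telemetry.get_state();p=s["tcp_pos"];print(p,s["eef_rot"],s["gripper_width"],s["contact_force"])
th=np.linspace(1.2,0,17);hx=.085-.187*np.cos(th)-.014*np.sin(th);z=.062+.187*np.sin(th)-.014*np.cos(th)
dx=np.diff(hx);dz=np.diff(z)
for t,a,b,zz in zip(th[1:],dx,dz,z[1:]): print(round(t,3),np.round([a*X[0]/.04,a*X[1]/.04,b/.04],3),round(zz,4))
E
```

```text
[ 0.41611696 -0.05067045  0.2404389 ] [ 1.79778899e+02 -1.09845271e-01 -1.03790909e+02] 0.02999594719435978 [-8.96150397  0.38588885  5.33651679]
1.125 [-0.073 -0.303 -0.163] 0.2247
1.05 [-0.07  -0.29  -0.186] 0.2172
0.975 [-0.067 -0.275 -0.208] 0.2089
0.9 [-0.063 -0.26  -0.229] 0.1998
0.825 [-0.059 -0.242 -0.248] 0.1899
0.75 [-0.054 -0.223 -0.266] 0.1792
0.675 [-0.049 -0.203 -0.282] 0.1679
0.6 [-0.044 -0.182 -0.297] 0.156
0.525 [-0.039 -0.16  -0.311] 0.1436
0.45 [-0.033 -0.137 -0.322] 0.1307
0.375 [-0.027 -0.113 -0.332] 0.1175
0.3 [-0.021 -0.089 -0.339] 0.1039
0.225 [-0.015 -0.064 -0.345] 0.0901
0.15 [-0.009 -0.038 -0.349] 0.0761
0.075 [-0.003 -0.013 -0.351] 0.0621
0.0 [ 0.003  0.013 -0.351] 0.048
```

View pics/c9.png

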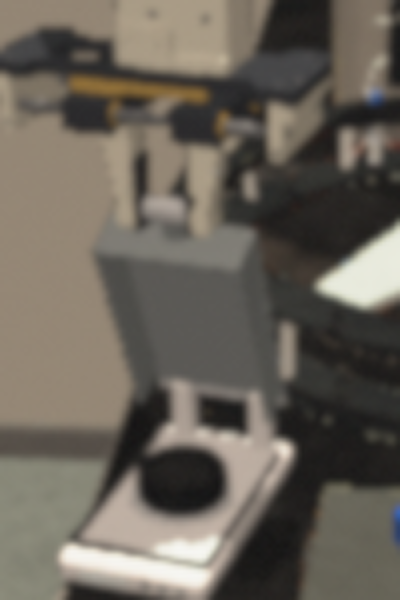

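Call:
carry_out(
  commands=[-0.066, -0.15, -0.08, 0, 1, -0.036, -0.15, -0.082, 0, 1, -0.035, -0.145, -0.093, 0, 1, -0.035, -0.145, -0.093, 0, 1, -0.034, -0.138, -0.104, 0, 1, -0.033, -0.137, -0.104, 0, 1, -0.032, -0.13, -0.114, 0, 1, -0.031, -0.13, -0.115, 0, 1],
)

```text
time_s: 17.85
tcp_pos: [0.4051, -0.0954, 0.2087]
eef_rot: [179.9, -0.0, -103.8]
contact_force: [-4.3, 1.9, 0.9]
gripper_width: 0.03
```

Call:
carry_out(
  commands=[-0.03, -0.121, -0.124, 0, 1, -0.03, -0.121, -0.124, 0, 1, -0.027, -0.112, -0.133, 0, 1, -0.027, -0.111, -0.133, 0, 1, -0.025, -0.102, -0.141, 0, 1, -0.025, -0.101, -0.141, 0, 1, -0.022, -0.091, -0.148, 0, 1, -0.022, -0.091, -0.149, 0, 1],
)

```text
time_s: 18.65
tcp_pos: [0.3968, -0.1294, 0.1647]
eef_rot: [179.9, -0.0, -103.8]
contact_force: [-5.2, 1.0, 0.6]
gripper_width: 0.03
```

Call:
carry_out(
  commands=[-0.02, -0.08, -0.155, 0, 1, -0.019, -0.08, -0.156, 0, 1, -0.017, -0.068, -0.161, 0, 1, -0.016, -0.069, -0.161, 0, 1, -0.014, -0.057, -0.166, 0, 1, -0.013, -0.056, -0.166, 0, 1, -0.011, -0.045, -0.17, 0, 1, -0.01, -0.044, -0.169, 0, 1],
)

```text
time_s: 19.45
tcp_pos: [0.392, -0.1493, 0.1125]
eef_rot: [179.9, -0.0, -103.8]
contact_force: [-5.5, 1.8, -1.0]
gripper_width: 0.0296
```

Call:
carry_out(
  commands=[-0.004, -0.017, -0.086, 0, 1, -0.004, -0.016, -0.086, 0, 1, -0.004, -0.016, -0.086, 0, 1, -0.003, -0.015, -0.087, 0, 1, -0.003, -0.01, -0.087, 0, 1, -0.002, -0.01, -0.087, 0, 1, -0.002, -0.009, -0.087, 0, 1, -0.002, -0.009, -0.088, 0, 1],
)

```text
time_s: 20.25
tcp_pos: [0.391, -0.1532, 0.085]
eef_rot: [179.9, -0.0, -103.8]
contact_force: [-5.3, 0.9, 0.3]
gripper_width: 0.0301
```

Call:
carry_out(
  commands=[-0.001, -0.003, -0.087, 0, 1, -0.001, -0.003, -0.087, 0, 1, -0.001, -0.003, -0.087, 0, 1, 0, -0.003, -0.087, 0, 1, 0, 0, -0.087, 0, 1, 0, 0.003, -0.08, 0, 1, 0, 0.003, -0.06, 0, 1, 0, 0, 0, 0, 1],
)

```text
time_s: 21.05
tcp_pos: [0.3909, -0.1535, 0.0619]
eef_rot: [179.9, -0.0, -103.8]
contact_force: [-5.4, -0.2, -1.6]
gripper_width: 0.0299
```

Call:
carry_out(
  commands=[0, 0.003, -0.04, 0, 1, 0, 0.002, -0.04, 0, 1, 0, 0.002, -0.03, 0, 1, 0, 0, -0.02, 0, 1, 0, 0, 0, 0, 1],
)

```text
time_s: 21.55
tcp_pos: [0.391, -0.1532, 0.057]
eef_rot: [179.9, -0.0, -103.8]
contact_force: [-5.6, -0.6, -1.0]
gripper_width: 0.0297
```

Call:
carry_out(
  commands=[0, 0, -0.025, 0, 1, 0, 0, -0.025, 0, 1, 0, 0, 0, 0, 1],
)

```text
time_s: 21.85
tcp_pos: [0.391, -0.1533, 0.0558]
eef_rot: [179.9, -0.0, -103.8]
contact_force: [-9.8, 2.2, 13.0]
gripper_width: 0.0294
```

Call:
carry_out(
  commands=[0, 0, 0, 0, 0.3, 0, 0, 0, 0, 0, 0, 0, 0, 0, -0.2, 0, 0, 0, 0, -0.3, 0, 0, 0, 0, -0.3],
)

```text
time_s: 22.35
tcp_pos: [0.3929, -0.153, 0.0556]
eef_rot: [-179.9, 0.0, -103.8]
contact_force: [0.3, 0.2, 0.3]
gripper_width: 0.0549
```

Call:
carry_out(
  commands=[0, 0, 0.2, 0, -0.3, 0, 0, 0.5, 0, -0.3, 0, 0, 1, 0, -0.3, 0, 0, 1, 0, -0.3, 0, 0, 1, 0, -0.3, 0, -0.8, 1, 0, -0.3, 0, -1, 0.5, 0, -0.3, 0, -1, 0, 0, -0.3],
)

```text
time_s: 23.15
tcp_pos: [0.3937, -0.266, 0.2672]
eef_rot: [-179.5, -0.0, -103.7]
contact_force: [1.2, -0.3, 0.0]
gripper_width: 0.0571
```

Call:
carry_out(
  commands=[0, -1, 0, 0, -0.3, 0, -1, 0, 0, -0.3, 0, -1, 0, 0, -0.3, 0, 0, 0, 0, -0.3],
)

```text
time_s: 23.55
tcp_pos: [0.3915, -0.3879, 0.2621]
eef_rot: [179.9, -0.0, -104.0]
contact_force: [-1.8, 0.3, 0.6]
gripper_width: 0.0569
```

```bash
python3 - <<'E'
from plant import telemetry,cams
import cv2,numpy as np
from h import *
im=[]
for n in("side","top"):
    c=cams.capture(n);np.savez(f"pics/{n}9.npz",**c);im.append(c["frame"][...,::-1])
    q=D-.102*X;p=np.r_[q,.048];T=c["camera_from_world"];k=c["camera_matrix"]@(T[:3,:3]@p+T[:3,3]);print(n,"shut handle px",k[:2]/k[2])
a=cv2.resize(im[0][130:290,230:340],(0,0),fx=3.6,fy=3.6,interpolation=cv2.INTER_CUBIC);b=cv2.resize(im[1][150:290,230:340],(0,0),fx=3.6,fy=3.6,interpolation=cv2.INTER_CUBIC)
o=np.zeros((576,800,3),np.uint8);o[:,:396]=a;o[:504,400:796]=b;cv2.imwrite("pics/c10.png",o)
s=telemetry.get_state();print(s["tcp_pos"],s["gripper_width"],s["contact_force"],s["time_s"])
E
```

```text
side shut handle px [259.59360127 205.20368024]
top shut handle px [324.79283261 261.57379459]
[ 0.39147037 -0.38504884  0.26224182] 0.056781574708145266 [-1.34400414  0.12460754 -0.09561107] 23.65
```

View pics/c10.png

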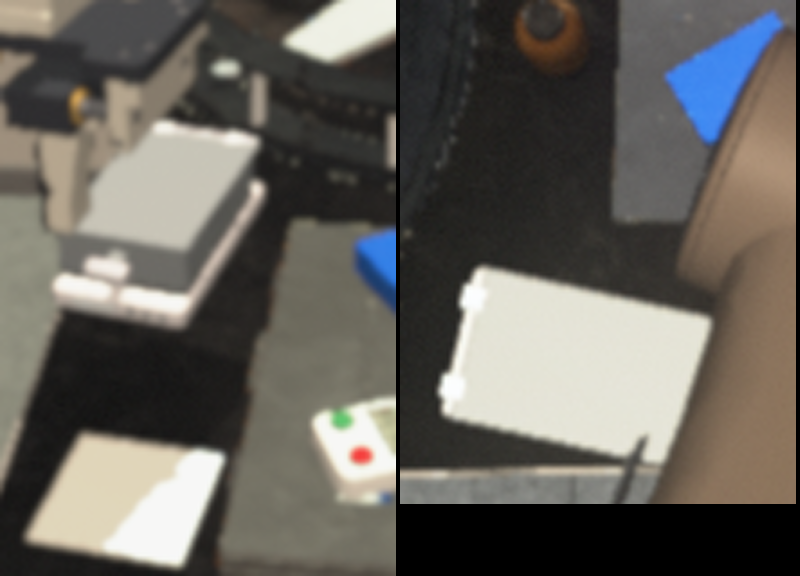

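```bash
python3 -c "
from plant import r
print(r.close_job())"
```

```text
the job is handed in; nothing more can be done
None
```

The zero standard is on the measuring disc and the hood is shut. I handed the job in at about 23.7 s of the 50 s allowed, with the arm clear of everything.

**Placing the standard:** The moves could not tilt the tool, so I set the standard down on the front of the base. I then pushed it onto the disc with the back of an open finger, keeping the arm clear of the open hood.

**Shutting the hood:** I pinched the handle by its ends and led the hood down its arc, slowing near the bottom. It met the stop at about 13 N, and then I let go.

**Checks:**
- **Centring:** The side camera put the standard about 1 mm short of centre and 1.5 mm to the side. The finger position suggested about 3 mm past centre. The two disagree by about 4 mm, and I took it as centred.
- **Hood:** In the last image the handle was within about 1 px of where it should be when shut.
- **Bystanders:** They looked undisturbed, but I did not measure them again. The timer and box were only partly in view, and the bottle showed only in the top view.

**Unplanned contact:** While I gripped the standard on its pad, the tool stopped about 7 mm higher than commanded with about 8 N upward on it. I think the gripper's body was touching the dark case. That is well under the 40 N limit, and nothing appeared to move.

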